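# Stand the reference tile before the lamp and hold the shutter open

### The job

Take the flat cased reference tile off its sloping rest and stand it upright on its long thin edge, wholly on the rubber pad in front of the lamp housing, a broad side squarely facing the lamp window, and let go of it. Then pull the lamp's spring-return shutter slide out by its upright tab until its pointer lines up with the index mark, and finish while still gripping the tab and holding it there: it springs shut if let go. Leave the tile standing and the other things on the bench where they are.

Things in the scene. Friction and masses are not known exactly. Their poses are not given: they have to be found in the camera images.
- tile: Loose grey case, white ceramic let into both broad sides: 22 mm thick (x), 90 wide (y), 80 high (z), 0.13 to 0.31 kg; origin at its centre. It starts lying back on the rest: z, to its upper edge, leans 40 degrees from vertical, towards -y or between -y and -x; x points out and up. Its upper 38 mm overhangs freely: pinch its thickness over the upper edge, hand tilted 40 degrees. Upright, z is vertical.
- rest: Fixed sloping aluminium stand, footprint 90 by 110 mm; origin on the bench under it, y along the tile's width. Its 100 mm wide board, 40 degrees from vertical, carries the lower 42 mm of the tile's underside; a lip on its low (+x) side carries the tile's lower edge, 40 mm above the bench. Under the tile's overhang there is only the 6 mm thick foot plate.
- lamp: Fixed lamp housing; origin on the bench under the pad's centre, x from pad to housing, y towards the side where the pull tab sticks out, z up. Cream housing: x 75 to 225, y -75 to 75 mm, 100 mm high, two 12 mm high guide rails on its roof; 36 mm square window in its front face (to -x), 47 mm high at its centre. Grey base plate, 8 mm thick, runs forward under the pad to x = -60 mm.
- pad (a point): Centre of the top face of the black rubber pad on which the tile is to stand, 12 mm above the bench. The pad measures 50 mm (lamp x) by 120 mm (lamp y) and is 4 mm thick; the housing's front face is 75 mm from its centre. Axes as the lamp's.
- tab (a point): Grip point in the middle of the upright black pull tab of the shutter slide, 143 mm above the bench, 22 mm below the tab's top; moves with the slide. The tab is 40 mm wide (lamp x), 14 mm thick (lamp y) and stands free from 111 to 165 mm height, at the +y side of the housing. Axes as the lamp's.
- pointer (a point): Middle of the thin (3 mm in y) steel pointer fin at the tab's foot, on its -x side, 111 mm above the bench, over the graduated ledge; moves with the slide. Axes as the lamp's.
- mark (a point): Index mark: the thin (3 mm in y) upright fin of the clip on the graduated ledge, beside the pointer's path, 10 mm to the -x side of the pointer, its top 114 mm above the bench. Lined up means that the pointer and mark have the same lamp y. It is stiffly clamped and stays where it is. Axes as the lamp's.
- shutter (a joint): How far the shutter slide is pulled out along lamp +y, in m: 0 shut, 0.09 at its stop. A spring always pulls it shut: 4.4 N at 0 growing by 0.8 N per 10 mm, with about 0.4 N of friction.
- index (a joint): Place of the index mark along the same scale, in m: pointer and mark line up when joint shutter equals joint index. It does not move during the job.
- reagent: Bystander: amber glass bottle, 60 mm across, 150 mm high, origin at its foot.
- beaker: Bystander: glass beaker, 70 mm across, 90 mm high, origin at its foot.
- mouse: Bystander: black computer mouse, 105 mm long (x), 58 mm wide, 32 mm high, origin at its underside.
Not all that is in view belongs to the job. There is more than one size of the tile; the one meant has the size given above.

How it is judged:
On the way:
1. the tile stands upright on its long thin edge on the pad, facing the window, let go, with the shutter still shut ((angle between tile's own z axis and vertical below 0.08 rad or angle between tile's own z axis and vertical above 3.06 rad) and x of tile in the frame of pad between -0.017 and 0.017 m and y of tile in the frame of pad between -0.018 and 0.018 m and z of tile in the frame of pad between 0.036 and 0.044 m and angle between the x axis of tile and the x axis of lamp, either way round below 0.18 rad and contact force between the fingers and tile below 0.1 N and linear speed of tile below 0.02 m/s and value of joint shutter below 0.01 m), for 0.3 s.
At the end, for the whole second after the job is handed in: Tile upright within 4.6 degrees on a long edge, centre within 17 mm (x) and 18 mm (y) of the pad's, within 10 degrees of facing the window, at rest, not touched by the fingers; pointer within 5 mm of the mark, still, fingers bearing on the slide with over 2 N; bystanders in place ((angle between tile's own z axis and vertical below 0.08 rad or angle between tile's own z axis and vertical above 3.06 rad) and x of tile in the frame of pad between -0.017 and 0.017 m and y of tile in the frame of pad between -0.018 and 0.018 m and z of tile in the frame of pad between 0.036 and 0.044 m and angle between the x axis of tile and the x axis of lamp, either way round below 0.18 rad and contact force between the fingers and tile below 0.1 N and linear speed of tile below 0.02 m/s and y of pointer in the frame of mark between -0.005 and 0.005 m and contact force between the fingers and shutter above 2 N and velocity of joint shutter between -0.02 and 0.02 m/s); the arm keeps its last pose, push and grip.
It fails at once if the reagent is moved more than 30 mm or tipped (distance of reagent from where it was at the start of the episode above 0.03 m or angle between reagent's own z axis and vertical above 0.5 rad).
It fails at once if the beaker is moved more than 30 mm or tipped (distance of beaker from where it was at the start of the episode above 0.03 m or angle between beaker's own z axis and vertical above 0.5 rad).
It fails at once if the mouse is moved more than 30 mm or tipped (distance of mouse from where it was at the start of the episode above 0.03 m or angle between mouse's own z axis and vertical above 0.5 rad).
It also fails if it takes over 48 s, if anything falls off the work surface, if the arm or the gripper's body presses on something with over 40 N, if the wrist force passes 120 N, or if a joint passes its speed limit or range.

### The arm

A 7-joint arm with a two-finger parallel gripper is mounted at the origin on the work surface. World frame = base frame: x ahead of the robot, y to its left, z up, the work surface at z = 0. Lengths are in m, angles in rad, forces in N, time in s.
With the tool pointing down it reaches from about 0.425 to 0.95 m from the base axis. Payload 4.7 kg.
Tool frame: the origin (TCP) lies on the centre line of the jaws, within the pads' length; the fingertips stand robot.nose_length ahead of it and the grasp point (between the pads) lies 8 mm behind it (robot.nose_length is the distance from the TCP to the fingertips, in m); z points along the fingers, y is the line along which they close (so a half turn about z gives the same grasp; the last joint's range is limited). The gripper opens to 85 mm and grips with 20 to 120 N. Pads are 22 mm wide; open, the fingers measure 114 mm over their backs; the gripper's body (76 mm by 85 mm) begins 54 mm behind the grasp point. The pads swing forward as they close: fully open they stand 13 mm farther back than shut.
Start: joints at [1.127, 0.469, -0.049, 1.532, 0.024, 1.141, -0.082], TCP at [0.272, -0.618, 0.242] pointing down, gripper open.
Joint ranges: [-2.59, 2.59], [-0.33, 1.99], [-1.39, 1.29], [0.1, 2.45], [-1.04, 4.18], [0.21, 1.99], [-2.66, 2.66]. Speed limits (rad/s): [2.57, 2.57, 3.14, 3.14, 3.14, 3.14, 3.14].

### API

Orientations are given as [roll, pitch, yaw] about the fixed x, y, z axes, in that order (R = Rz(yaw) Ry(pitch) Rx(roll)).
In Python, from plant import robot gives the robot as it stands. Calls block until the motion is done:
- robot.goto(position, orientation): joint-space move of the TCP to a pose.
- robot.move_straight(position, vel=0.15, attitude=None, contact_N=None): straight line of the TCP; attitude=None keeps the orientation; vel is the mean speed in m/s. With contact_N (N) it stops when the force on the tool has changed by that much, and returns True; else False.
- robot.move_joints(angles): joint-space move.
- robot.grip(opening, strength=None): opening from 0.0 (shut) to 1.0 (fully open); strength is the grip in N (None keeps the last); returns when the fingers have stopped.
- robot.sleep(seconds).
- robot.inverse_kinematics(position, orientation): joint angles nearest the present ones, or None.
- robot.sense(): the state.
- robot.grab_frame(name): name is "scene" or "side" or "wrist"; returns a dict with "image" (400x640x3 uint8, red, green, blue), "range_z" (400x640 float32, m along the optical axis (not along the pixel's ray), 0 where there is no reading), "fx", "fy", "cx", "cy" (pixels), "dist_coeffs" ([k1, k2, p1, p2, k3] as OpenCV has them; the pictures are not rectified), "R" (3x3) and "t" (3): a world point X has camera coordinates R X + t. Camera axes: x right, y down, z forward; pixel columns grow to the right and rows downward; lengths in m; the calibration is good to about 2 mm. A picture is of the moment at which its call begins.
A pose or a line that the arm cannot do raises robot.IKError and nothing moves.
- robot.close_job(): hands the job in; it is judged then, once.
The state is a dict: "t": time; "joint_pos": joint angles; "joint_velocities": joint speeds; "effort": joint torques, N m; "tcp_pos": TCP position; "tcp_rot": TCP orientation; "wrist_force": force on the tool from outside, world axes, zero at the start; "torque": the same for the moment, N m; "opening": opening from 0.0 (shut) to 1.0 (fully open); "gripper_force": force on a finger pad.
Only numpy, scipy, OpenCV 4.12 (cv2) and the standard library are available. Lean on these libraries where they do the work, as an engineer would, in place of code of your own. Each camera call takes 0.05 s, during which the arm holds its last target. There are 200 camera calls.

## Working session

There is one attempt and no reset: what is moved stays moved. The work goes in short steps, each a Python script; the robot and the scene stay as the last script left them, time stands still between calls to the robot, and variables do not carry over. Pictures are saved under pics/ and viewed, at most 10 in all, crops included, and the job is handed in when it is done.

```bash
mkdir -p pics; ls
cat > h.py <<'E'
import numpy as np, cv2
from plant import robot
from scipy.spatial.transform import Rotation as Ro
def grab(n,save=True):
    f=robot.grab_frame(n)
    f['K']=np.array([[f['fx'],0,f['cx']],[0,f['fy'],f['cy']],[0,0,1.]]); f['D']=np.array(f['dist_coeffs'],float)
    return f
def cloud(f):
    h,w=f['range_z'].shape
    u,v=np.meshgrid(np.arange(w),np.arange(h))
    p=cv2.undistortPoints(np.stack([u,v],-1).reshape(-1,1,2).astype(np.float64),f['K'],f['D']).reshape(h,w,2)
    z=f['range_z'][...,None]; c=np.concatenate([p*z,z],-1)
    P=(c-np.array(f['t']))@np.array(f['R']); P[f['range_z']<=0]=np.nan
    return P
def save(n,im,s=1):
    cv2.imwrite('pics/'+n+'.png',cv2.resize(im[...,::-1],None,fx=s,fy=s,interpolation=cv2.INTER_CUBIC))
E
python3 - <<'E'
from h import *
import pickle
s=robot.sense();print(s['t'],robot.nose_length,s['tcp_rot'],s['opening'])
d={}
for n in ['scene','side']:
    f=grab(n);d[n]=dict(f);save(n,f['image'],1.25);print(n,-np.array(f['R']).T@f['t'],np.array(f['R'])[2])
pickle.dump(d,open('d.pkl','wb'))
E
```

```text
pics
0.0 0.011 [-3.13964310e+00  3.54659547e-05  4.14841826e-01] 0.9987406002689877
scene [ 1.27737851 -0.49804396  1.25761705] [-0.48170473  0.3548075  -0.80129407]
side [ 0.50498283 -0.68458599  0.9410392 ] [ 0.06979237  0.64566297 -0.76042643]
```

View pics/scene.png

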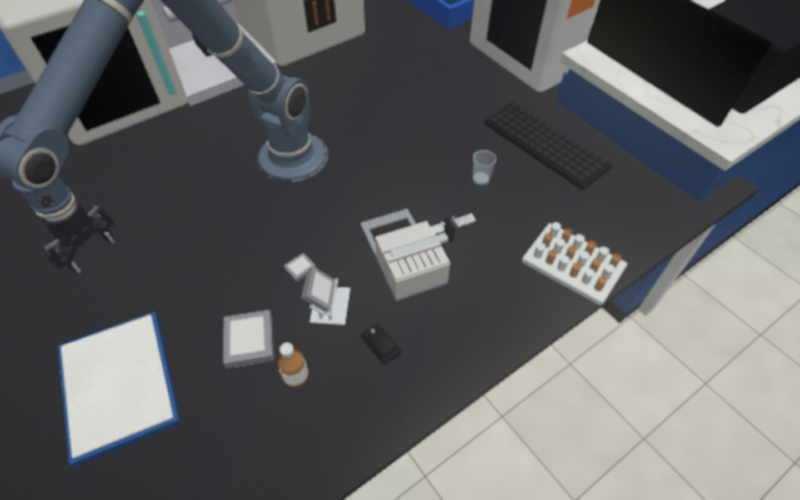

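View pics/side.png

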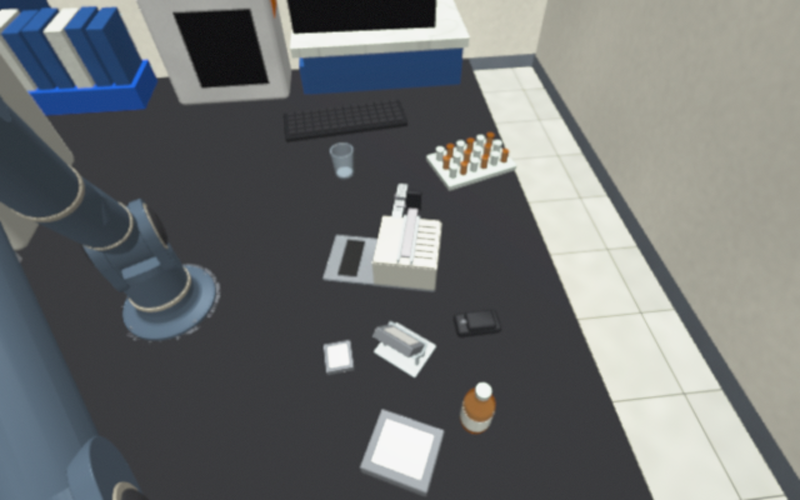

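Scene view: tile on its rest at about (320,288), lamp at (410,245), bottle (292,365), mouse (380,342), beaker (483,165). Side view: rest (403,345), lamp (395,245), pad (350,258), tab (412,200).

Run:
```python
from h import *
import pickle
d=pickle.load(open('d.pkl','rb'))
ims=[]
for n,(r0,r1,c0,c1) in dict(scene=(160,270,220,390),side=(140,310,250,370)).items():
    f=d[n];P=cloud(f)
    pts={'scene':[(300,195),(320,220),(255,225)],'side':[(281,206),(320,270),(325,195)]}[n]
    for u,v in pts: print(n,u,v,P[v,u].round(3))
# ortho map max-height
X0,X1,Y0,Y1=0.45,0.95,-0.45,0.15
s=0.00125;W=int((Y1-Y0)/s);H=int((X1-X0)/s)
out=[]
for n in ['scene','side']:
    f=d[n];sc=3
    P=cv2.resize(np.nan_to_num(cloud(f)).astype(np.float32),None,fx=sc,fy=sc,interpolation=cv2.INTER_NEAREST) if 0 else cloud(f)
    m=np.isfinite(P).all(-1)&(P[...,0]>X0)&(P[...,0]<X1)&(P[...,1]>Y0)&(P[...,1]<Y1)
    q=P[m];c=f['image'][m]
    np.save(n+'_pts.npy',np.c_[q,c])
    zs=q[:,2];print(n,len(q)); print(np.histogram(zs,bins=np.arange(-0.01,0.18,0.01)))
f=d['scene'];a=cv2.resize(f['image'][160:270,225:385],(800,550),interpolation=cv2.INTER_CUBIC)
save('c1',a)
f=d['side'];b=cv2.resize(f['image'][140:305,245:365],(436,600),interpolation=cv2.INTER_CUBIC)
save('c2',b)
```

```text
scene 300 195 [ 0.498 -0.01   0.063]
scene 320 220 [ 0.642 -0.032  0.102]
scene 255 225 [ 0.532 -0.205  0.092]
side 281 206 [0.449 0.074 0.011]
side 320 270 [ 0.546 -0.221  0.097]
side 325 195 [0.588 0.019 0.112]
scene 31036
(array([ 9113, 12499,   430,   605,  1297,   142,   224,   236,   228,
         242,   651,  1207,   613,    37,    24,    71,    54,    40]), array([-0.01,  0.  ,  0.01,  0.02,  0.03,  0.04,  0.05,  0.06,  0.07,
        0.08,  0.09,  0.1 ,  0.11,  0.12,  0.13,  0.14,  0.15,  0.16,
        0.17]))
side 32951
(array([15742,  9672,   480,   687,  2212,   153,   240,   202,   207,
         224,  1314,  1025,   465,    47,    45,   123,    69,    44]), array([-0.01,  0.  ,  0.01,  0.02,  0.03,  0.04,  0.05,  0.06,  0.07,
        0.08,  0.09,  0.1 ,  0.11,  0.12,  0.13,  0.14,  0.15,  0.16,
        0.17]))
```

View pics/c1.png

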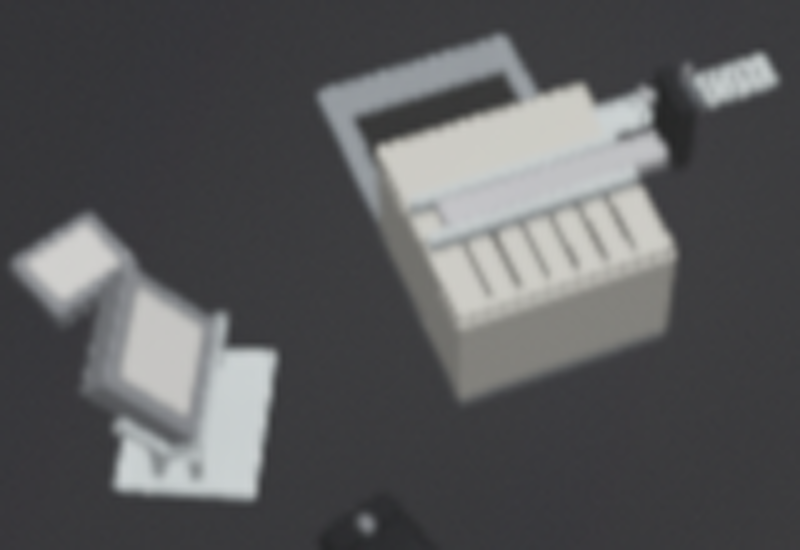

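View pics/c2.png

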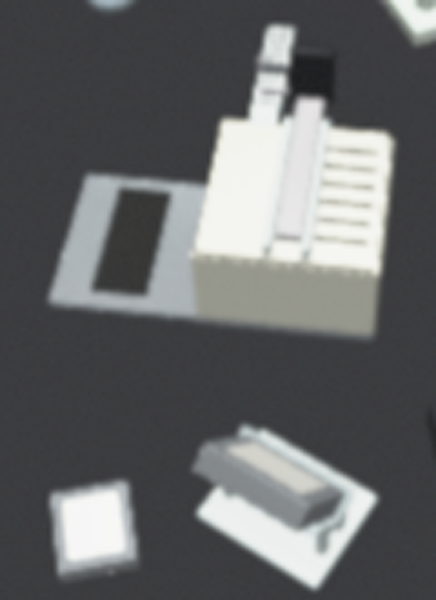

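Crops: lamp with pad (c2 122..168 x 188..296), tab at c2 (315,75); on the ledge dark bits at (273,68) = index clip and (268,92) = pointer. Tile rests leaning with its overhang towards c2 (210,455). Now fits.

Run:
```python
from h import *
import pickle
d=pickle.load(open('d.pkl','rb'))
def ray(f,u,v,z):
    p=cv2.undistortPoints(np.array([[[u,v]]],float),f['K'],f['D'])[0,0]
    R=np.array(f['R']);o=-R.T@f['t'];k=R.T@np.array([p[0],p[1],1]);return (o+k*(z-o[2])/k[2]).round(4)
sd,sc=d['side'],d['scene']
c2=lambda x,y,z:ray(sd,245+(x+.5)/3.633-.5,140+(y+.5)/3.636-.5,z)
c1=lambda x,y,z:ray(sc,225+(x+.5)/5-.5,160+(y+.5)/5-.5,z)
print('pad',[c2(*p,.012)[:2] for p in [(122,188),(168,192),(148,296),(94,290)]])
print('roof',[c2(*p,.1)[:2] for p in [(222,118),(393,132),(378,272),(193,255)]])
print('roof1',[c1(*p,.1)[:2] for p in [(378,147),(585,85),(677,250),(460,325)]])
print('plate',[c2(*p,.008)[:2] for p in [(87,173),(50,302)]],[c1(*p,.008)[:2] for p in [(320,93),(503,35)]])
print('ptr/mark side',c2(268,92,.111),c2(273,68,.114))
for n in ['scene','side']:
    a=np.load(n+'_pts.npy');q=a[:,:3]
    m=(q[:,2]>.12)&(q[:,2]<.175)&(q[:,1]>0.02);print(n,'tab',m.sum(),q[m].min(0).round(3),q[m].max(0).round(3),np.median(q[m],0).round(3))
    m=(q[:,2]>.094)&(q[:,2]<.106)&(q[:,1]>-.15)
    print(n,'roof rect',cv2.minAreaRect(q[m,:2].astype(np.float32)*1000))
    m=(q[:,2]>.03)&(q[:,2]<.13)&(q[:,1]<-.12)&(q[:,1]>-.33)&(q[:,0]<.66)&(q[:,0]>.45)
    t=q[m]; print('tile pts',len(t),t.min(0).round(3),t.max(0).round(3))
    best=0;rng=np.random.default_rng(0)
    for i in range(1500):
        s=t[rng.choice(len(t),3,replace=False)];nn=np.cross(s[1]-s[0],s[2]-s[0]);l=np.linalg.norm(nn)
        if l<1e-5: continue
        nn/=l;k=abs((t-s[0])@nn)<.003
        if k.sum()>best: best=k.sum();kb=k
    for _ in range(3):
        c=t[kb].mean(0);nn=np.linalg.svd(t[kb]-c)[2][2];nn*=np.sign(nn[2]);kb=abs((t-c)@nn)<.003
    yax=np.cross([0,0,1],nn);yax/=np.linalg.norm(yax);zax=np.cross(nn,yax)
    e=np.c_[(t[kb]-c)@yax,(t[kb]-c)@zax]
    print('plane',kb.sum(),c.round(4),nn.round(3),'elev',np.degrees(np.arcsin(nn[2])),'z',zax.round(3),'y',yax.round(3))
    print('pct',np.percentile(e,[1,99],0).round(4))
    r=cv2.minAreaRect(e.astype(np.float32)*1000);print(r); 
    print('centre face',(c+yax*r[0][0]/1e3+zax*r[0][1]/1e3).round(4))
```

```text
pad [array([0.4422, 0.1389]), array([0.4845, 0.1288]), array([0.4603, 0.011 ]), array([0.4136, 0.0231])]
roof [array([0.539 , 0.1327]), array([0.6863, 0.0977]), array([ 0.6485, -0.053 ]), array([ 0.5027, -0.0181])]
roof1 [array([ 0.5017, -0.0108]), array([0.5402, 0.1341]), array([0.6846, 0.0973]), array([ 0.6495, -0.0499])]
plate [array([0.4096, 0.1653]), array([0.3748, 0.0177])] [array([0.3735, 0.0221]), array([0.4069, 0.1644])]
ptr/mark side [0.5819 0.1491 0.111 ] [0.5893 0.1759 0.114 ]
scene tab 112 [0.597 0.112 0.12 ] [0.639 0.15  0.171] [0.623 0.139 0.151]
scene roof rect ((596.801025390625, 55.550453186035156), (177.6543426513672, 155.14166259765625), 75.6316146850586)
tile pts 769 [ 0.491 -0.266  0.03 ] [ 0.604 -0.153  0.122]
plane 489 [ 0.5485 -0.2083  0.0866] [0.493 0.578 0.65 ] elev 40.564923604426994 z [-0.422 -0.495  0.76 ] y [-0.76   0.649  0.   ]
pct [[-0.0444 -0.0442]
 [ 0.0466  0.0416]]
((0.8543014526367188, -1.0484657287597656), (101.96127319335938, 88.2316665649414), 0.8561459183692932)
centre face [ 0.5483 -0.2073  0.0858]
side tab 163 [0.599 0.129 0.12 ] [0.637 0.15  0.167] [0.618 0.136 0.147]
side roof rect ((596.80126953125, 53.588897705078125), (182.56936645507812, 149.49119567871094), 75.69336700439453)
tile pts 707 [ 0.49  -0.269  0.03 ] [ 0.606 -0.157  0.116]
plane 380 [ 0.5502 -0.2114  0.0848] [0.481 0.569 0.667] elev 41.83162388127884 z [-0.43  -0.509  0.745] y [-0.764  0.645  0.   ]
pct [[-0.0432 -0.0438]
 [ 0.0467  0.0412]]
((2.0493545532226562, -1.8429985046386719), (99.30358123779297, 88.61170959472656), 1.0056321620941162)
centre face [ 0.5494 -0.2091  0.0835]
```

```bash
cat >> h.py <<'E'
az=np.radians(49.6); e40=np.radians(40)
xt=np.array([np.cos(e40)*np.cos(az),np.cos(e40)*np.sin(az),np.sin(e40)])
zt=np.array([-np.sin(e40)*np.cos(az),-np.sin(e40)*np.sin(az),np.cos(e40)])
C=np.array([.549,-.208,.085])-.011*xt
yaw=np.radians(-14); lx=np.array([np.cos(yaw),np.sin(yaw),0]); ly=np.array([-lx[1],lx[0],0]); PAD=np.array([.449,.077,.012])
def att(z,y):
    z=np.array(z)/np.linalg.norm(z);y=np.array(y)/np.linalg.norm(y)
    return Ro.from_matrix(np.c_[np.cross(y,z),y,z]).as_euler('xyz')
E
python3 - <<'E'
from h import *
tab=PAD+.151*lx+.1*ly; tab[2]=.135
for s in (1,-1):
    print(s)
    for n,p,a in [('pre',C+.12*zt,att(-zt,s*xt)),('g',C+.02*zt,att(-zt,s*xt)),('lift',C+.02*zt+[0,0,.12],att(-zt,s*xt)),
      ('padhi',PAD+[0,0,.18],att([0,0,-1],s*lx)),('pad',PAD+[0,0,.06],att([0,0,-1],s*lx)),('tab',tab,att([0,0,-1],s*ly)),('tabout',tab+.05*ly,att([0,0,-1],s*ly))]:
        q=robot.inverse_kinematics(p,a);print(n,p.round(3),None if q is None else np.round(q,2))
E
```

```text
1
pre [ 0.494 -0.273  0.17 ] [ 1.36  0.58 -0.79  1.91 -0.42  0.81  1.82]
g [ 0.535 -0.224  0.093] [ 1.26  0.72 -0.82  1.96 -0.35  0.59  1.75]
lift [ 0.535 -0.224  0.213] [ 1.25  0.5  -0.78  1.89 -0.48  0.82  1.74]
padhi [0.449 0.077 0.192] [ 0.46  0.26 -0.83  2.06  0.24  0.92 -0.75]
pad [0.449 0.077 0.072] [ 0.33  0.46 -0.73  2.16  0.49  0.68 -0.98]
tab [0.62  0.137 0.135] [ 0.28  0.66 -0.83  1.7   0.55  1.03  0.59]
tabout [0.632 0.186 0.135] [ 0.2   0.69 -0.83  1.64  0.57  1.06  0.52]
-1
pre [ 0.494 -0.273  0.17 ] [ 0.88  0.45 -0.15  1.94 -0.8   0.97 -0.98]
g [ 0.535 -0.224  0.093] [ 0.84  0.57 -0.25  1.99 -0.88  0.76 -0.93]
lift [ 0.535 -0.224  0.213] [ 0.78  0.39 -0.16  1.92 -0.81  0.96 -1.12]
padhi [0.449 0.077 0.192] [ 0.7   0.38 -1.16  2.05  0.42  0.98  2.22]
pad [0.449 0.077 0.072] [ 0.64  0.68 -1.18  2.15  0.84  0.89  1.84]
tab [0.62  0.137 0.135] [ 0.03  0.55 -0.44  1.72  0.28  0.94 -2.34]
tabout [0.632 0.186 0.135] [-0.03  0.59 -0.46  1.66  0.3   0.97 -2.41]
```

Run:
```python
from h import *
a=att(-zt,-xt)
robot.goto(C+.12*zt+[0,0,.05],a); robot.grip(.65,40); robot.move_straight(C+.10*zt,vel=.15)
f=grab('wrist');save('w1',f['image'],1);P=cloud(f)
q=(P.reshape(-1,3)-C)@np.c_[xt,np.cross(zt,xt),zt]
m=(abs(q)<[.03,.06,.055]).all(1);t=q[m];print(m.sum(),robot.sense()['t'],robot.sense()['opening'])
print(np.percentile(t,[1,5,50,95,99],0).round(4))
k=abs(t[:,0]-.011)<.006;print('face',k.sum(),t[k].mean(0).round(4),np.percentile(t[k],[1,99],0).round(4))
k=abs(t[:,2]-.04)<.006;print('top',k.sum(),np.percentile(t[k],[2,50,98],0).round(4))
```

```text
6213 2.65 0.6483323816310361
[[-0.0276 -0.0504 -0.0396]
 [-0.02   -0.0467 -0.0327]
 [-0.0043 -0.013   0.0408]
 [ 0.0081  0.0387  0.0421]
 [ 0.0094  0.0437  0.0425]]
face 1005 [ 0.0074 -0.0121  0.031 ] [[ 0.0051 -0.0493 -0.0397]
 [ 0.0126  0.0414  0.0426]]
top 4308 [[-0.0121 -0.0455  0.0393]
 [-0.0016 -0.0066  0.0412]
 [ 0.0088  0.0408  0.0425]]
```

View pics/w1.png

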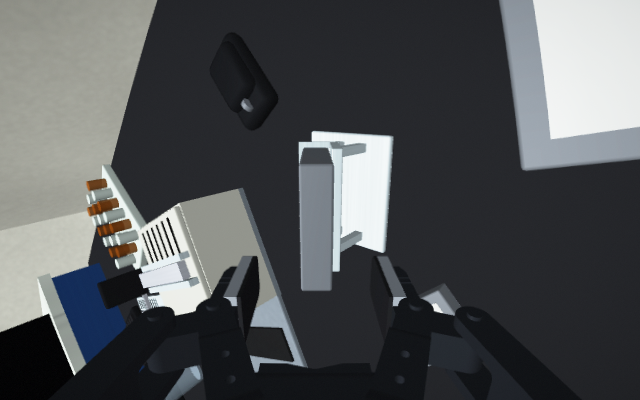

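Wrist view: the tile's upper edge lies parallel to the jaws, centred between fingers (316,215); the fit is off by ~2 mm, corrected. Grasping.

```bash
echo 'C=C-.0015*xt-.0025*np.cross(zt,xt)+.001*zt' >> h.py
python3 - <<'E'
from h import *
hit=robot.move_straight(C+.02*zt,vel=.1,contact_N=8);print(hit)
robot.grip(0,45);s=robot.sense();print(s['opening'],s['gripper_force'],s['wrist_force'].round(1) if hasattr(s['wrist_force'],'round') else s['wrist_force'])
p=np.array(s['tcp_pos']);print(((p-C)@np.c_[xt,np.cross(zt,xt),zt]).round(4))
robot.move_straight(p+[0,0,.12],vel=.12)
s=robot.sense();print(s['opening'],s['gripper_force'])
a=att([0,0,-1],lx)
robot.goto(PAD+[0,0,.16],a)
f=grab('side');save('s2',f['image'][120:320,200:440],3);s=robot.sense();print(s['t'],s['opening'],s['tcp_pos'])
for n in ['side','scene','wrist']:
    f=grab(n) if n!='side' else f
    P=cloud(f).reshape(-1,3);q=(P-np.array(s['tcp_pos']))@np.c_[lx,ly,[0,0,1]]
    m=(q[:,2]<-.0)&(q[:,2]>-.075)&(abs(q[:,0])<.03)&(abs(q[:,1])<.06);t=q[m];print(n,m.sum())
    if m.sum()>30: print(np.percentile(t,[2,50,98],0).round(4));
E
```

```text
False
0.2491204027572215 44.57436203956604 [-1.6 -1.5  4.2]
[ 0.0004 -0.0004  0.0207]
0.2528540024396325 44.11273419857025
6.4167 0.24699458141777808 [0.44935625 0.0752593  0.17169547]
side 187
[[-0.0101 -0.0505 -0.059 ]
 [ 0.0098 -0.0465 -0.031 ]
 [ 0.0166  0.0237 -0.0012]]
scene 287
[[-0.0073 -0.0471 -0.058 ]
 [ 0.0087 -0.0085 -0.0294]
 [ 0.0137  0.041  -0.001 ]]
wrist 1309
[[-0.0204  0.0053 -0.0577]
 [-0.      0.0408 -0.0166]
 [ 0.0212  0.0411 -0.0003]]
```

View pics/s2.png

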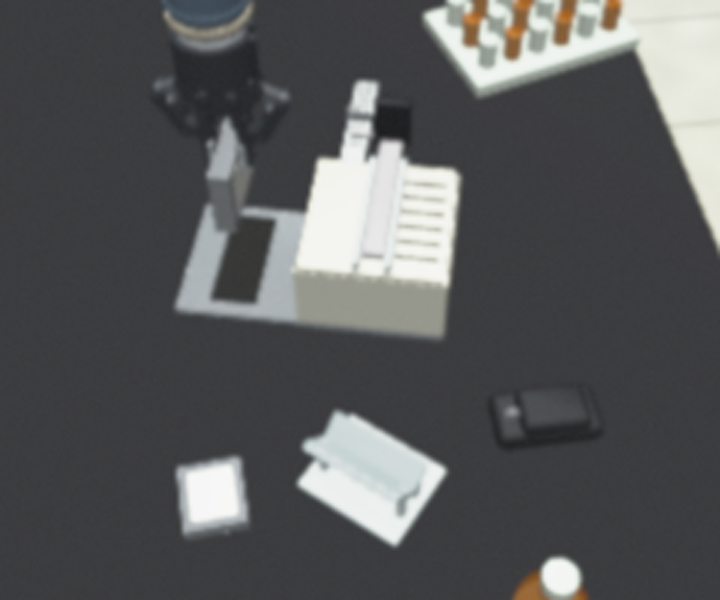

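Side crop: tile held upright and square above the pad (tile at (228,178), pad at (243,260)); nothing else disturbed. Lowering.

Run:
```python
from h import *
T=PAD+.003*ly
robot.move_straight(T+[0,0,.075],vel=.12)
hit=robot.move_straight(T+[0,0,.052],vel=.02,contact_N=8)
s=robot.sense();print(hit,s['tcp_pos'],s['wrist_force'])
robot.grip(.45,20);robot.sleep(.2)
s=robot.sense();p=np.array(s['tcp_pos']);print(s['opening'],s['wrist_force'],p)
robot.move_straight([p[0],p[1],.26],vel=.15)
print(robot.sense()['t'])
# tile check
Mx=np.c_[lx,ly,[0,0,1]]
for n in ['wrist','side','scene']:
    f=grab(n);P=cloud(f).reshape(-1,3);q=(P-PAD)@Mx
    m=(q[:,2]>.073)&(q[:,2]<.087)&(abs(q[:,0])<.035)&(abs(q[:,1])<.07)
    t=q[m]
    if len(t)>10: print(n,len(t),np.percentile(t,[2,50,98],0).round(4),cv2.minAreaRect(t[:,:2].astype(np.float32)*1000))
    if n=='wrist': save('w2',f['image'])
```

```text
True [0.44940979 0.07981843 0.07292091] [-1.51399534  0.18678145  5.56948697]
0.44830853066822957 [-0.43104641  0.17803894  0.64710469] [0.44857295 0.07934162 0.07221438]
10.025
wrist 1985 [[-0.0108 -0.0436  0.0783]
 [-0.0003  0.0022  0.08  ]
 [ 0.0102  0.0426  0.0815]] ((-0.23000049591064453, -0.9951324462890625), (89.41729736328125, 22.020973205566406), 89.95742797851562)
side 161 [[-0.0106 -0.0455  0.0738]
 [ 0.0006 -0.0045  0.0787]
 [ 0.0109  0.0402  0.0816]] ((-0.10231494903564453, -2.5067520141601562), (22.513460159301758, 88.68148040771484), 0.34128278493881226)
scene 156 [[-0.0126 -0.0434  0.0739]
 [ 0.0015 -0.0015  0.0804]
 [ 0.0115  0.0441  0.0858]] ((-0.3555107116699219, 0.18526458740234375), (26.569612503051758, 89.65945434570312), 1.2649656534194946)
```

View pics/w2.png

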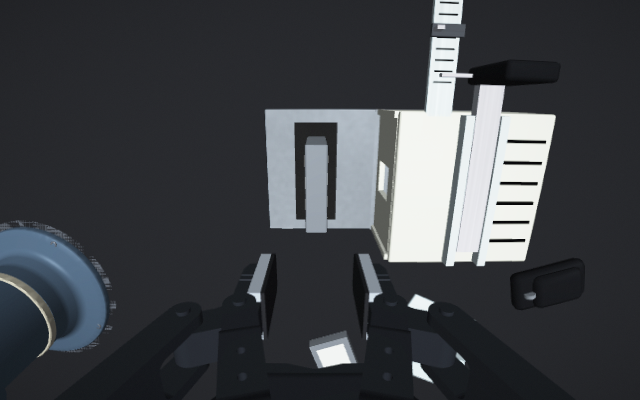

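Tile stands squarely on the pad (305..327 within pad 295..337). Pointer fin near (455,75), index clip near (448,30). Hovering over the tab for a close look.

```bash
cat > p.py <<'E'
from h import *
Mx=np.c_[lx,ly,[0,0,1]]
def rayw(f,u,v,z):
    p=cv2.undistortPoints(np.array([[[u,v]]],float),f['K'],f['D'])[0,0]
    R=np.array(f['R']);o=-R.T@f['t'];k=R.T@np.array([p[0],p[1],1]);return (o+k*(z-o[2])/k[2]-PAD)@Mx
def tabfit(f):
    q=(cloud(f).reshape(-1,3)-PAD)@Mx; q[:,2]+=.012
    m=(q[:,2]>.159)&(q[:,2]<.171)&(abs(q[:,0]-.15)<.04)&(q[:,1]>.07)&(q[:,1]<.24);t=q[m]
    return m.sum(), np.percentile(t,[2,50,98],0).round(4) if m.sum()>5 else None
E
python3 - <<'E'
from p import *
import pickle
tab=PAD+.151*lx+.12*ly; tab[2]=.29
robot.goto(tab,att([0,0,-1],ly))
f=grab('wrist');pickle.dump(dict(f),open('w3.pkl','wb'));save('w3',f['image'],1.25);print(tabfit(f))
print(robot.sense()['t'])
E
```

```text
(np.int64(742), array([[0.1294, 0.0977, 0.1616],
       [0.1472, 0.1045, 0.1648],
       [0.1669, 0.1112, 0.1663]]))
11.4417
```

View pics/w3.png

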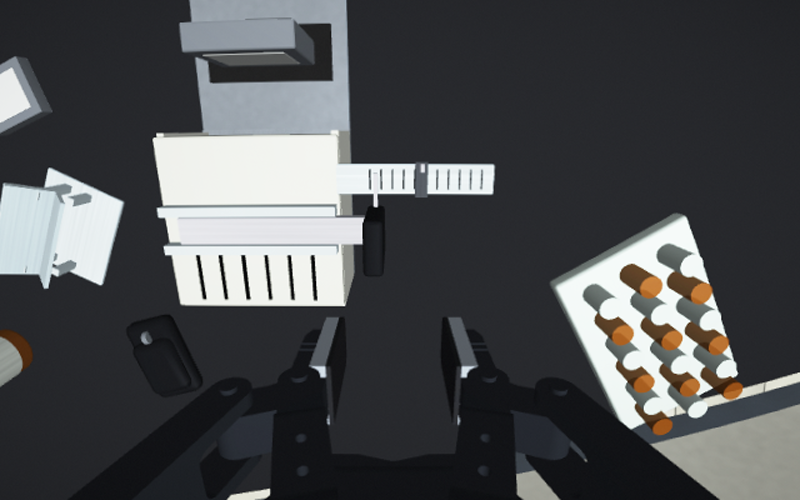

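View: pointer fin at ~(376,187), index clip at (421,180), tab (374,240). Enlarging.

Run:
```python
from p import *
import pickle
f=pickle.load(open('w3.pkl','rb'));save('w3c',f['image'][125:190,275:375],8)
```

```text
(no output)
```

View pics/w3c.png

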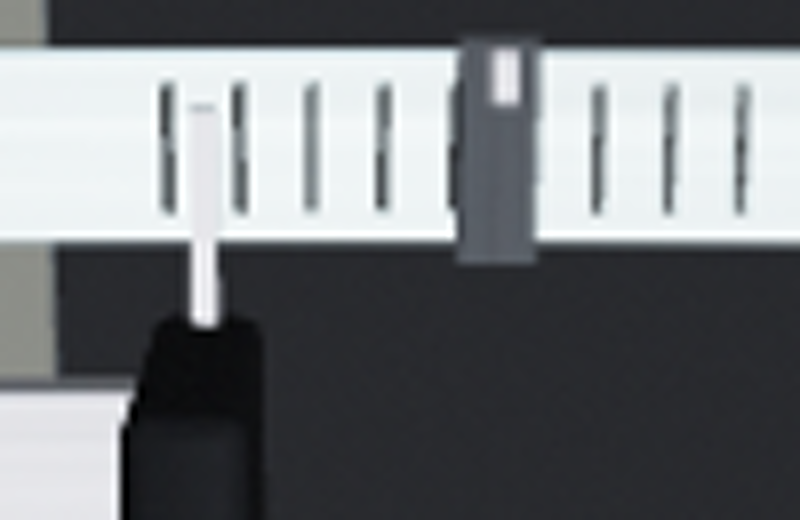

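Run:
```python
from p import *
import pickle
f=pickle.load(open('w3.pkl','rb'))
px=lambda x,y:(275+(x+.5)/8-.5,125+(y+.5)/8-.5)
a=rayw(f,*px(203,150),.113);b=rayw(f,*px(506,75),.114);print(a.round(4),b.round(4),'index',(b-a)[1])
dy=(b-a)[1]
tab=PAD+.148*lx+.1045*ly
at=att([0,0,-1],ly)
tab[2]=.20;robot.move_straight(tab,vel=.15,attitude=at)
tab[2]=.136;print(robot.move_straight(tab,vel=.08,contact_N=10))
p0=np.array(robot.sense()['tcp_pos'])
robot.grip(0,70);s=robot.sense();print(s['opening'],s['gripper_force'],s['wrist_force'],((np.array(s['tcp_pos'])-p0)@Mx).round(4),s['t'])
robot.move_straight(tab+dy*ly,vel=.05);robot.sleep(.4)
s=robot.sense();print(dy,((np.array(s['tcp_pos'])-p0)@Mx).round(4),s['wrist_force'],s['gripper_force'],s['t'])
f=grab('wrist');pickle.dump(dict(f),open('w4.pkl','wb'));print(tabfit(f))
g=grab('side');print(tabfit(g))
uv=cv2.projectPoints((PAD+Mx@np.array([b[0]+.005,b[1],.1])).reshape(1,3),cv2.Rodrigues(np.array(f['R']))[0],np.array(f['t']),f['K'],f['D'])[0].ravel();print(uv)
u,v=uv.round().astype(int);u0,v0=max(0,u-50),max(0,v-30);print(u0,v0);save('w4c',f['image'][v0:v0+65,u0:u0+100],8)
```

```text
[0.1078 0.1043 0.101 ] [0.0988 0.1406 0.102 ] index 0.036283848013339226
False
0.1549141035616224 68.78200650215149 [0.48425878 2.08128847 2.47847068] [0.     0.0008 0.0004] 13.4833
0.036283848013339226 [0.0001 0.0331 0.0003] [-4.61717255 -5.67221983  9.58186657] 69.68059301376343 14.7583
(np.int64(4490), array([[0.1292, 0.114 , 0.1601],
       [0.142 , 0.1367, 0.1648],
       [0.166 , 0.1598, 0.1706]]))
(np.int64(11), array([[0.1602, 0.1229, 0.161 ],
       [0.1643, 0.1351, 0.1628],
       [0.1677, 0.1431, 0.1678]]))
[322.36646248 175.23521535]
272 145
```

View pics/w4c.png

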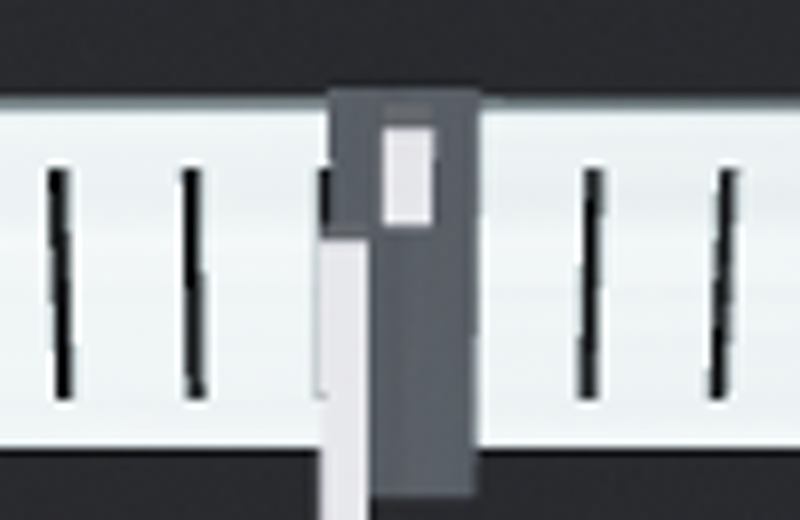

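Pointer at crop x 344, mark fin at 408 (fin 51 px = 3 mm): 3.8 mm short. Pulling further and verifying numerically (picture budget used).

Run:
```python
from p import *
s=robot.sense();p=np.array(s['tcp_pos'])
tab=PAD+.148*lx+.1045*ly;tab[2]=.136
robot.move_straight(tab+(.0363+.0039)*ly,vel=.03);robot.sleep(.5)
s=robot.sense();print('moved',((np.array(s['tcp_pos'])-p)@Mx).round(4),s['gripper_force'],s['t'])
f=grab('wrist');g=f['image'].astype(int).mean(2)
uv=cv2.projectPoints((PAD+Mx@np.array([.0988,.1406,.102])).reshape(1,3),cv2.Rodrigues(np.array(f['R']))[0],np.array(f['t']),f['K'],f['D'])[0].ravel();print(uv)
u=int(round(uv[0]));
for v in range(158,206,4): print(v,u-18,g[v,u-18:u+19].astype(int))
t=(cloud(f).reshape(-1,3)-PAD)@Mx
m=(t[:,2]>.072)&(t[:,2]<.088)&(abs(t[:,0])<.035)&(abs(t[:,1])<.07);print('tile',m.sum())
h=grab('scene');t=(cloud(h).reshape(-1,3)-PAD)@Mx
m=(t[:,2]>.073)&(t[:,2]<.087)&(abs(t[:,0])<.035)&(abs(t[:,1])<.07);print(m.sum(),cv2.minAreaRect(t[m][:,:2].astype(np.float32)*1000))
```

```text
moved [0.     0.0038 0.    ] 69.75125312805176 15.6417
[314.77933429 166.08758272]
158 297 [150 150 150 149 150 149 150 148 131  96  95  94  94  94  95 100 105 105
 105 105 104  97  94  95  95  94  93 102 148 148 148 148 147 148 148 148
 147]
162 297 [242 242 241 241 242 241 242 240 213  97  95  94  95  95 113 206 230 230
 230 231 227 162  94  94  95  95  94 132 241 241 241 241 241 240 241 240
 241]
166 297 [240 240 240 240 240 240 236 125  41  98  96  94  94  96 113 207 231 231
 230 231 227 163  95  95  95  94  93 130 240 240 239 240 240 239 239 239
 239]
170 297 [240 239 240 239 239 239 236 125  29  97  95  94  94  94 114 208 232 231
 231 231 228 163  95  95  94  94  93 129 239 239 238 238 238 238 238 238
 238]
174 297 [245 245 245 245 245 245 243 197  32  97  95  94  94  96  97 104 105 105
 105 105 104  95  95  96  94  95  95 133 244 244 244 244 244 244 244 244
 244]
178 297 [245 245 245 245 245 245 242 196  30  96  95  94  95  96 124 233 233 233
 233 232 227  94  95  95  95  94  99 164 244 244 244 245 244 244 244 244
 244]
182 297 [242 242 242 242 242 242 240 192  30  97  95  94 
[... 319 characters left out ...]
  95  96 124 233 232 233
 232 233 227  96  96  96  95  95 100 161 242 242 242 242 242 242 242 242
 241]
194 297 [242 242 242 242 242 242 239 192  45  78  96  95  94  96 115 211 233 233
 233 233 227  96  95  95  95  94 100 159 241 241 241 241 241 241 241 241
 241]
198 297 [243 243 243 243 243 243 243 243 240 138  95  94  95  96 116 211 232 233
 233 233 227  95  95  97  95  94 101 162 243 243 243 243 243 243 243 243
 243]
202 297 [ 43  43  43  43  43  43  44  42  48  85  96  94  94  96 116 210 232 233
 232 233 227  96  96  96  96  95  92  77  42  43  42  43  43  43  43  44
  42]
tile 182
153 ((-0.9100475311279297, -0.5383110046386719), (90.53105926513672, 29.90598487854004), 88.89287567138672)
```

Pointer and mark fin are aligned within about 0.2 mm, and the tile is still standing. Handing in.

```bash
python3 -c "
from plant import robot
print(robot.close_job())"
```

```text
the job is handed in; nothing more can be done
None
```

The job is handed in at about 16 s of robot time (verdict not shown): the tile stands upright and let go on the pad facing the window, and the gripper is holding the shutter tab with pointer and mark within about 0.2 mm; I saw no contact with the bystanders but did not re-measure their positions.

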